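# Tip the pressing slab up against its fence and snap the retaining cap over it

## Task

Put the grey pressing slab away in its stand: push it back against the fence and tip it up so that it pivots on its far long edge, which stays down on the bed, until it stands upright and flush against the fence, and let go of it. Then set the orange cap over the top edges of slab and fence and press it straight down until the clips at both ends have snapped under the rims and the cap is fully home. Do not disturb the multimeter, the white bottle or the tape roll.

Things in the scene. Friction and masses are not known exactly. Their poses are not given: they have to be found in the camera images.
- stand: fixed aluminium slab stand. Origin on the bench below the middle of the fence's front face; x from the robot's side into the fence, y along it, z up. Grey bed: x -62 to 0, y -82 to 82, flat top z 40. Fence: upright plate x 0 to 12, y -82 to 82, top z 125. End cheeks (|y| 74 to 82) come forward from the fence to x -18, top z 125. Behind: gussets and foot plate to x 45, z 68
- stand_foot (a point): middle of the line where fence face and bed top meet (stand frame 0, 0, 40)
- stand_top (a point): middle of the fence's top, above its front face (stand frame 0, 0, 125). The cap's clips snap under two round steel rims on the outer faces of the cheeks: each runs along x, sticks out 4 mm (to |y| 86) and is centred 16 below this point
- slab: loose grey slab with a card on top, 82 (x) x 126 (y) x 16 mm, 0.3 to 0.55 kg. Origin at the centre of its underside, z out of the card side. Starts flat on the bed, card up, between the cheeks, +x side toward the fence and 3 to 12 mm short of it, turned at most 3 degrees; its front overhangs the bed by 23 to 32 mm with 40 mm free height below. Too long to grip end to end
- slab_heel (a point): centre of the slab's +x long edge face (slab frame 41, 0, 8), on which it stands when stored: card side against the fence, top edge 122 above the bench, this point at bed height 8 mm in front of the fence. It tips when fingertips leaning forward-and-down go under the other (front) edge and push it forward and up; it stands freely on its 16 mm edge
- cap: loose orange snap cap, 0.15 kg, 46 (x) x 184 (y) x 69 mm high, same after a half turn. Origin at the centre of its open underside, z up. Top plate z 30 to 38. Two skirts along y hang to z 0, 40 mm apart. Starts upright on the bench, left or right of the stand, y roughly along world x. Seated: origin at stand (-3, 0, 95), y along the fence, top plate on the fence and cheeks
- cap_handle (a point): centre of the cap's handle block (cap frame 0, 0, 53): 24 (x) x 44 (y) mm, z 38 to 69, straight sides, plain all round
- cap_end_a (a point): under the top plate at the cap's +y end (cap frame 0, 84, 30); 125 above the bench when seated. Each end has a sprung black clip arm with a round inward hook (inner face at |y| 83.5, centred at z 6.8) that springs outward over the rim. Hooks meet the rims about 13 mm above the seated height and are past them 2 mm above it; pressing takes some 5 to 20 N
- cap_end_b (a point): under the top plate at the cap's -y end (cap frame 0, -84, 30); 125 above the bench when seated
- multimeter: orange and black multimeter, 150 x 78 x 43 mm, lying on the bench on the other side of the stand from the cap; bystander
- alcohol_bottle: white bottle with blue cap, 62 across, 116 mm high, behind and to the right of the stand; bystander
- tape_ring: pale tape roll lying flat, 100 across, 25 mm high, on the left at the back, beside the sign; bystander
Not all that is in view belongs to the job. There is more than one size of the cap; the one meant has the size given above.

How it is judged:
On the way, in this order (a step that is already met when the one before it is completed fails the run):
1. the slab is part-way up (35 to 70 degrees), pivoting with its far edge low on the bed near the fence (angle between slab's own z axis and vertical between 0.6 and 1.22 rad and x of slab_heel in the frame of stand above -0.035 m and z of slab_heel in the frame of stand below 0.064 m), for 0.1 s.
2. the slab stands upright (within 6 degrees) on that edge, against the fence, let go (angle between slab's own z axis and vertical between 1.466 and 1.676 rad and z of slab_heel in the frame of stand below 0.046 m and x of slab_heel in the frame of stand above -0.016 m and contact force between the fingers and slab below 0.1 N and linear speed of slab below 0.02 m/s), for 0.2 s.
At the end, for the whole second after the job is handed in: The slab stands on its far long edge on the bed, upright within 6 degrees, that edge within 18 mm of the fence; the cap is over slab and fence, both ends within 2 mm of fully down (clips snapped under the rims), within 14 mm of its place and 5 degrees of level and square; all at rest (angle between slab's own z axis and vertical between 1.466 and 1.676 rad and z of slab_heel in the frame of stand below 0.046 m and x of slab_heel in the frame of stand above -0.018 m and z of cap_end_a in the frame of stand between 0.122 and 0.1272 m and z of cap_end_b in the frame of stand between 0.122 and 0.1272 m and horizontal distance between cap and stand_foot below 0.014 m and angle between the y axis of cap and the y axis of stand, either way round below 0.09 rad and angle between cap's own z axis and vertical below 0.09 rad and linear speed of each of slab, cap below 0.02 m/s); the robot touches nothing.
It fails at once if the multimeter is moved more than 25 mm (distance of multimeter from where it was at the start of the episode above 0.025 m).
It fails at once if the bottle is moved more than 25 mm (distance of alcohol_bottle from where it was at the start of the episode above 0.025 m).
It fails at once if the tape roll is moved more than 25 mm (distance of tape_ring from where it was at the start of the episode above 0.025 m).
It also fails if it takes over 62 s, if anything falls off the work surface, if the arm or the gripper's body presses on something with over 40 N, if the wrist force passes 120 N, or if a joint passes its speed limit or range.

## Robot

A 6-joint arm with a two-finger parallel gripper is mounted at the origin on a cart in front of the work surface, level with it; the furniture and walls round the work are solid. World frame = base frame: x ahead of the robot, y to its left, z up, the work surface at z = 0. Lengths are in m, angles in rad, forces in N, time in s.
With the tool pointing down it reaches from about 0.3 to 0.825 m from the base axis. Payload 5.4 kg.
Tool frame: the origin (TCP) lies midway between the tips of the shut fingers; the grasp point (between the pads) lies 19 mm behind it; z points along the fingers, y is the line along which they close (so a half turn about z gives the same grasp; the last joint's range is limited). The gripper opens to 92 mm and grips with 3 to 60 N. Pads are 20 mm wide; open, the fingers measure 128 mm over their backs; the gripper's body (75 mm by 189 mm) begins 69 mm behind the grasp point.
Start: joints at [-0.21, 0.158, 1.597, -0, 1.386, -0.21], TCP at [0.575, -0, 0.215] pointing down, gripper open.
Joint ranges: [-2.91, 2.91], [-0.94, 2.29], [0.18, 2.7], [-1.29, 4.43], [0.17, 2.64], [-3, 3]. Speed limits (rad/s): [2.57, 2.57, 3.14, 3.14, 3.14, 3.14].

## Interface

Orientations are given as a unit quaternion [x, y, z, w].
In Python, from bench import ctrl gives the robot as it stands.
- The arm moves only by the tool arm_command, never from a script. Its argument "rows" is a list of rows, each an object with "dr": the turn, a rotation vector about the tool's x, y, z in units of 8 degrees (1.0 is 8 degrees), a list of three; "dp": the shift along the tool's x, y, z in units of 60 mm (1.0 is 60 mm), a list of three; "jaw": the opening, from 0 (shut) to 1 (fully open). In form: [{"dr": [ax, ay, az], "dp": [dx, dy, dz], "jaw": jaw}, ...]. A call has 1 to 12 rows; each row shifts and turns the commanded pose from where the row before left it, along the tool's axes as they then stand; what a row does not reach is not made up. A row lasts 1/8 s, in which the tool goes at most 62.5 mm and 10.7 degrees, less where a joint would pass 70% of its speed; a pose out of reach is approached as far as the arm can. A call is refused whole if a number of a shift passes 1 or a number of a turn 1, either way. A call with a gripper value outside its range is refused whole. The fingers move at their own pace and stop on an object; "squeeze" is the grip in N (left out, the last holds). Time passes only in rows, so rows that do not move let the fingers close. It gives the time, the measured TCP pose, the force, the opening and the grip force at its end, in the units of the state.
- ctrl.observe(): the state, without advancing time (a new reading comes with each control period).
- ctrl.camera(name): name is "scene" or "side" or "wrist"; returns the picture (420x560x3 uint8, red, green, blue); there is no depth.
- ctrl.calibration(name): a dict with "camera_matrix" (3x3 intrinsics, pixels), "extrinsics" (4x4, takes a point from camera to world coordinates). Camera axes: x right, y down, z forward; pixel columns grow to the right and rows downward; lengths in m; the calibration is good to about 2 mm. A picture is of the moment at which its call begins: read the wrist's pose just before it. calibration takes no time and is no camera call; for the wrist camera it gives the pose at the moment of the call.
- ctrl.hand_in(): hands the job in; it is judged then, once.
Trained networks look in the newest picture that a camera, given by its name, has taken for a name from the list of things; names that differ only in an ending like _2 or _b are one class to them, and where a whole thing is asked for, a point or a joint stands for the part that bears it (a point fixed in the world has none). Each returns a list of dicts, best first, with "p" (0 to 1); they miss things now and then, are a little off and sometimes report something else, mostly with a low value. They report only what shows in the picture. A call takes as long as a camera call. They do not tell look-alikes from the thing itself.
- ctrl.boxes_of(camera, name): "xyz" ([x, y, z] in m, in the coordinates of the camera as it stood for that picture, good to about 4 mm: the middle of the surface that is visible of it).
- ctrl.trace(camera, name): "pixels" (420x560 bool, what is visible of it).
- ctrl.tip_of(camera, name): "xyz" ([x, y, z] in m, in the coordinates of the camera as it stood for that picture, good to about 4 mm: a listed point, or the origin of a listed thing).
The state is a dict: "t": time; "joints": joint angles; "dq": joint speeds; "effort": joint torques, N m; "tcp_pos": TCP position; "tool_rot": TCP orientation; "wrist_force": force on the tool from outside, world axes, zero at the start; "ft_torque": the same for the moment, N m; "gripper_width": finger opening in m; "grasp_force": force on a finger pad.
Only numpy, scipy, OpenCV 4.12 (cv2) and the standard library are available. Lean on these libraries where they do the work, as an engineer would, in place of code of your own. Each camera call takes 0.05 s, during which the arm holds its last target. There are 200 camera calls.

## Working session

There is one attempt and no reset: what is moved stays moved. The work goes in short steps, Python scripts to look and compute and a tool call to move; the robot and the scene stay as the last step left them, time stands still between calls to the robot, and variables do not carry over. Pictures are saved under pics/ and viewed, at most 10 in all, crops included, and the job is handed in when it is done.

Besides the shell and the picture viewer there is one more tool, called as name([rows], argument=value, ...), one row to a line, values as JSON. arm_command: Moves the arm, as the interface text tells. Its arguments: {"type":"object","properties":{"rows":{"type":"array","items":{"type":"object","properties":{"dr":{"type":"array","items":{"type":"number"}},"dp":{"type":"array","items":{"type":"number"}},"jaw":{"type":"number"}}}},"squeeze":{"type":"number"}},"required":["rows"]}

```bash
mkdir -p pics; cat > h.py <<'E'
import numpy as np, cv2
from scipy.spatial.transform import Rotation as R
from bench import ctrl
def snap(c,f=None):
    im=ctrl.camera(c)
    if f: cv2.imwrite('pics/'+f,im[:,:,::-1])
    return im
def w(c,p,E=None):
    E=np.array(ctrl.calibration(c)['extrinsics']) if E is None else E
    return E[:3,:3]@np.array(p)+E[:3,3]
def ray(c,uv,E=None):
    k=ctrl.calibration(c); E=np.array(k['extrinsics']) if E is None else E
    d=E[:3,:3]@np.linalg.inv(k['camera_matrix'])@[uv[0],uv[1],1]
    return E[:3,3],d/np.linalg.norm(d)
def pix(c,p,E=None):
    k=ctrl.calibration(c); E=np.array(k['extrinsics']) if E is None else E
    q=np.array(k['camera_matrix'])@(E[:3,:3].T@(np.array(p)-E[:3,3])); return q[:2]/q[2]
def st():
    s=ctrl.observe(); print('t',round(s['t'],2),'tcp',np.round(s['tcp_pos'],4),'q',np.round(s['tool_rot'],4),'F',np.round(s['wrist_force'],1),'w',round(s['gripper_width'],4),'g',round(s['grasp_force'],1)); return s
E
python3 - <<'E'
from h import *
s=st(); print(R.from_quat(s['tool_rot']).as_matrix().round(3))
ims=[snap(c) for c in ('scene','side')]
cv2.imwrite('pics/a.png',ims[0][:,:,::-1]); cv2.imwrite('pics/b.png',ims[1][:,:,::-1])
for c in ('scene','side'):
    print(c,np.round(ctrl.calibration(c)['extrinsics'],3).tolist())
    for n in ('stand','stand_foot','stand_top','slab','slab_heel','cap','cap_handle','cap_end_a','multimeter','alcohol_bottle','tape_ring'):
        for d in ctrl.tip_of(c,n)[:3]:
            p=w(c,d['xyz']); print(n,round(d['p'],2),p.round(3),pix(c,p).round())
E
```

```text
t 0.0 tcp [5.744e-01 1.000e-04 2.136e-01] q [ 7.071e-01  7.071e-01 -5.000e-04 -8.000e-04] F [ 0.8 -0.3  0.1] w 0.0923 g 0.0
[[-0.     1.    -0.002]
 [ 1.     0.     0.   ]
 [ 0.    -0.002 -1.   ]]
scene [[0.491, -0.452, 0.745, -0.554], [-0.871, -0.26, 0.416, -0.69], [0.006, -0.853, -0.521, 0.83], [0.0, 0.0, 0.0, 1.0]]
stand 0.93 [ 0.628 -0.107 -0.   ] [299. 213.]
stand_foot 0.67 [ 0.628 -0.107  0.045] [299. 200.]
stand_top 0.95 [ 0.628 -0.111  0.129] [302. 176.]
slab 0.75 [ 0.58  -0.102  0.042] [290. 208.]
slab_heel 0.91 [ 0.62  -0.108  0.052] [299. 199.]
cap 0.71 [ 0.453 -0.272  0.001] [324. 260.]
cap 0.69 [ 0.474 -0.391  0.003] [370. 269.]
cap_handle 0.74 [ 0.455 -0.277  0.041] [327. 248.]
cap_handle 0.57 [ 0.478 -0.394  0.054] [373. 253.]
cap_end_a 0.96 [ 0.483 -0.224  0.02 ] [313. 243.]
cap_end_a 0.74 [ 0.392 -0.399  0.029] [362. 280.]
cap_end_a 0.72 [ 0.418 -0.32   0.018] [336. 268.]
multimeter 0.72 [ 0.665 -0.397  0.   ] [396. 234.]
multimeter 0.64 [0.47  0.143 0.005] [201. 214.]
alcohol_bottle 0.6 [ 0.666 -0.395 -0.001] [395. 234.]
alcohol_bottle 0.24 [ 0.631 -0.112  0.131] [302. 175.]
tape_ring 0.76 [ 0.648  0.2   -0.   ] [219. 186.]
side [[-0.723, -0.545, 0.424, -0.121], [-0.691, 0.569, -0.447, 0.559], [0.002, -0.616, -0.788, 1.306], [0.0, 0.0, 0.0, 1.0]]
stand 0.75 [ 0.624 -0.112  0.006] [259. 201.]
stand_foot 0.58 [ 0.625 -0.112  0.041] [259. 194.]
stand_top 0.8 [ 0.627 -0.113  0.126] [258. 176.]
slab 0.93 [ 0.578 -0.107  0.037] [268. 205.]
slab_heel 0.61 [ 0.62  -0.111  0.052] [259. 193.]
slab_heel 0.3 [ 0.625 -0.116  0.127] [258. 175.]
cap 0.55 [ 0.448 -0.276  0.001] [337. 203.]
cap_handle 0.56 [ 0.453 -0.277  0.037] [336. 195.]
cap_handle 0.4 [ 0.625 -0.119  0.129] [259. 174.]
cap_end_a 0.64 [ 0.479 -0.224  0.021] [318. 204.]
multimeter 0.73 [0.472 0.142 0.003] [233. 285.]
tape_ring 0.95 [ 0.644  0.203 -0.001] [176. 262.]
```

```bash
python3 - <<'E'
import cv2,numpy as np
a=cv2.imread('pics/a.png')[130:330,150:430]; b=cv2.imread('pics/b.png')[130:330,150:430]
cv2.imwrite('pics/ab.png',np.vstack([cv2.resize(x,None,fx=1.5,fy=1.5,interpolation=cv2.INTER_CUBIC) for x in (a,b)]))
cv2.imwrite('pics/a2.png',cv2.resize(a,None,fx=2.8,fy=2.8,interpolation=cv2.INTER_CUBIC))
E
```

```text
(no output)
```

View pics/a2.png

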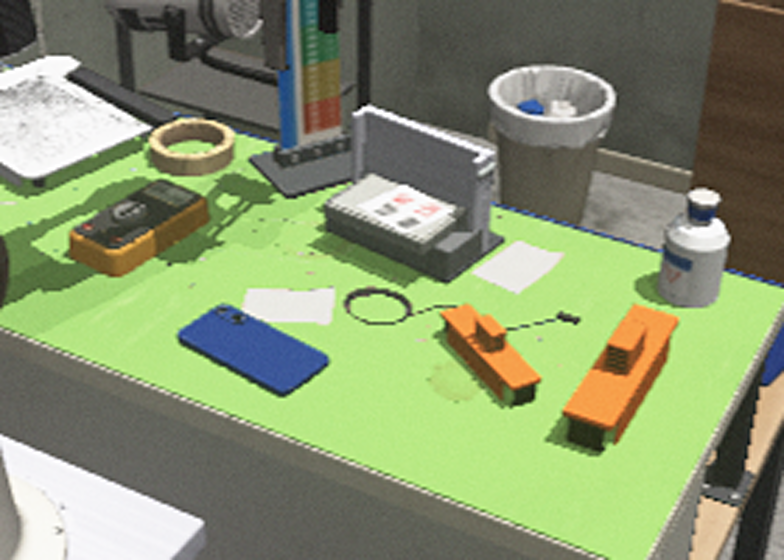

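View pics/b.png

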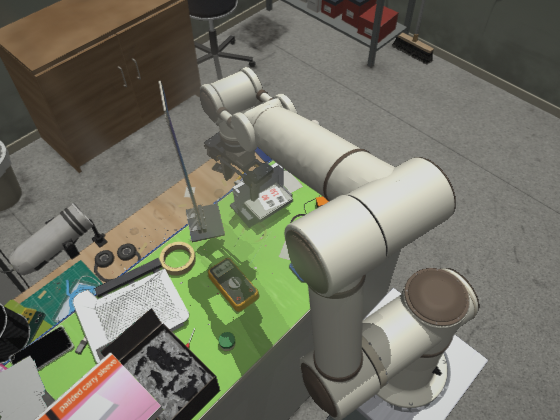

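The scene picture shows the stand with slab at crop (415,220). There are two orange caps: the small one at (490,350), full-picture (325,255), with ends about 116 mm apart, and the large one at (620,370), full-picture (371,262). The network puts the large one's end 83 mm from its middle with the handle at z 0.054, so it fits the 184 x 69 mm size. The enlarged crop agrees. The side view is blocked by the arm.

```bash
python3 - <<'E'
from h import *
s=st(); E=np.array(ctrl.calibration('wrist')['extrinsics']); T=R.from_quat(s['tool_rot']).as_matrix()
print('cam pos in tool',(T.T@(E[:3,3]-s['tcp_pos'])).round(3)); print((T.T@E[:3,:3]).round(2))
snap('wrist')
for n in ('stand_foot','stand_top','slab','slab_heel','cap_handle','cap_end_a'):
    for d in ctrl.tip_of('wrist',n)[:3]:
        p=w('wrist',d['xyz']); print(n,round(d['p'],2),p.round(3),pix('wrist',p).round())
E
```

```text
t 1.2 tcp [0.575  0.     0.2146] q [ 0.7071  0.7071 -0.     -0.    ] F [-0.4 -0.6  0.1] w 0.0917 g 0.0
cam pos in tool [ 0.075 -0.001 -0.169]
[[-0.   -0.96 -0.27]
 [ 1.   -0.    0.  ]
 [-0.   -0.27  0.96]]
stand_foot 0.88 [ 0.623 -0.109  0.042] [317. 281.]
stand_top 0.83 [ 0.627 -0.112  0.124] [332. 324.]
slab 0.67 [ 0.582 -0.105  0.041] [284. 277.]
slab 0.42 [ 0.628 -0.111  0.005] [318. 269.]
slab_heel 0.93 [ 0.621 -0.11   0.045] [317. 283.]
cap_handle 0.88 [ 0.448 -0.274  0.036] [188. 386.]
cap_end_a 0.84 [ 0.483 -0.224  0.017] [214. 346.]
cap_end_a 0.58 [ 0.413 -0.325  0.022] [170. 406.]
```

arm_command([
  {"dp": [-0.95,-0.7,-0.2],"dr": [0,0,0],"jaw": 0.65},
  {"dp": [-0.9,-0.6,-0.2],"dr": [0,0,0],"jaw": 0.65},
  {"dp": [0,0,0],"dr": [0,0,1],"jaw": 0.65},
  {"dp": [0,0,0],"dr": [0,0,1],"jaw": 0.65},
  {"dp": [0,0,0],"dr": [0,0,1],"jaw": 0.65},
  {"dp": [0,0,0],"dr": [0,0,1],"jaw": 0.65},
  {"dp": [0,0,0],"dr": [0,0,1],"jaw": 0.65},
  {"dp": [0,0,0],"dr": [0,0,1],"jaw": 0.65},
  {"dp": [0,0,0],"dr": [0,0,1],"jaw": 0.65},
  {"dp": [0,0,0],"dr": [0,0,1],"jaw": 0.65},
  {"dp": [0,0,0],"dr": [0,0,1],"jaw": 0.65},
  {"dp": [0,0,0],"dr": [0,0,1],"jaw": 0.65},
])

```text
t: 3.05
tcp_pos: [0.5043, -0.1008, 0.2364]
tool_rot: [0.996, 0.085, 0.0, 0.0]
wrist_force: [0.3, -0.7, -0.0]
gripper_width: 0.0596
grasp_force: 0.0
```

arm_command([
  {"dp": [0,0,0],"dr": [0,0,1],"jaw": 0.65},
  {"dp": [0,0,0],"dr": [0,0,1],"jaw": 0.65},
  {"dp": [0,0,0],"dr": [0,0,0],"jaw": 0.65},
])

```text
t: 3.42
tcp_pos: [0.5043, -0.1008, 0.2365]
tool_rot: [0.999, -0.052, 0.0, 0.0]
wrist_force: [-0.4, -0.6, -0.9]
gripper_width: 0.0597
grasp_force: 0.0
```

```bash
python3 - <<'E'
from h import *
s=st(); print(np.round(s['joints'],2)); print(R.from_quat(s['tool_rot']).as_matrix().round(3))
im=snap('wrist','w1.png'); np.save('E1.npy',ctrl.calibration('wrist')['extrinsics'])
for n in ('stand','stand_foot','stand_top','slab','slab_heel'):
    for d in ctrl.tip_of('wrist',n)[:2]:
        p=w('wrist',d['xyz']); print(n,round(d['p'],2),p.round(3),pix('wrist',p).round())
m=ctrl.trace('wrist','slab')[0]['pixels']; 
r=cv2.minAreaRect(np.argwhere(m)[:,::-1].astype(np.float32)); print(cv2.boxPoints(r).round(1).tolist())
E
```

```text
t 3.42 tcp [ 0.5043 -0.1008  0.2365] q [ 0.9987 -0.0516  0.      0.    ] F [-0.4 -0.6 -0.9] w 0.0597 g 0.0
[-0.43 -0.02  1.74 -0.    1.42  1.24]
[[ 0.995 -0.103  0.   ]
 [-0.103 -0.995 -0.   ]
 [ 0.     0.    -1.   ]]
stand 0.63 [ 0.626 -0.112  0.003] [276.  87.]
stand_foot 0.75 [ 0.625 -0.112  0.04 ] [277.  83.]
stand_top 0.85 [ 0.629 -0.114  0.126] [278.  63.]
slab 0.96 [ 0.582 -0.104  0.038] [273. 124.]
slab 0.53 [ 0.626 -0.112  0.125] [275.  68.]
slab_heel 0.9 [ 0.62  -0.11   0.045] [275.  88.]
[[214.1999969482422, 159.89999389648438], [216.39999389648438, 82.4000015258789], [334.1000061035156, 85.69999694824219], [332.0, 163.1999969482422]]
```

View pics/w1.png

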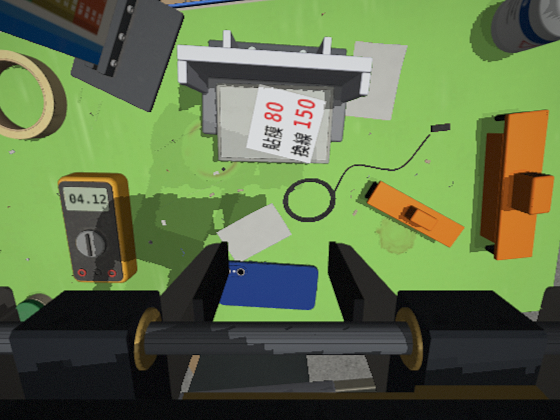

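The wrist picture shows the stand at the top centre: fence top bar from (180,50) to (371,62), and slab with card from (217,85) to (330,162). The big cap is at right (515,185), the small cap at (413,213) and the bottle at top right.

```bash
python3 - <<'E'
from h import *
E=np.load('E1.npy'); im=cv2.imread('pics/w1.png').astype(int)
def at(uv,z):
    o,d=ray('wrist',uv,E); return o+d*(z-o[2])/d[2]
g=im.mean(2)
for u in (190,215,250,300,340,365): print(u,g[38:90,u].round().astype(int).tolist())
for u in (225,260,300,325): print('front',u,g[150:175,u].round().astype(int).tolist())
def line(us,f):
    return at
E
```

```text
190 [141, 141, 141, 140, 141, 141, 138, 175, 206, 213, 210, 210, 211, 212, 211, 211, 212, 212, 212, 211, 215, 201, 129, 61, 49, 53, 52, 50, 66, 78, 82, 82, 83, 82, 83, 82, 81, 81, 82, 81, 81, 81, 78, 80, 81, 79, 68, 54, 51, 52, 75, 84]
215 [145, 132, 85, 87, 91, 91, 90, 90, 66, 179, 212, 212, 211, 212, 212, 212, 211, 211, 213, 213, 212, 214, 217, 189, 95, 45, 53, 51, 52, 52, 50, 50, 54, 54, 52, 53, 51, 54, 51, 48, 64, 83, 86, 84, 84, 84, 82, 78, 82, 81, 79, 79]
250 [142, 143, 142, 147, 100, 84, 92, 91, 100, 185, 200, 187, 209, 213, 213, 213, 212, 212, 212, 214, 212, 214, 215, 213, 217, 197, 112, 52, 50, 49, 51, 48, 50, 49, 50, 51, 48, 50, 50, 49, 49, 42, 61, 77, 83, 69, 84, 92, 90, 130, 179, 186]
300 [143, 143, 142, 142, 143, 142, 146, 106, 83, 90, 94, 94, 112, 168, 170, 200, 214, 213, 213, 213, 214, 214, 214, 214, 214, 214, 215, 215, 205, 149, 73, 46, 51, 50, 51, 48, 49, 49, 50, 49, 48, 50, 50, 49, 42, 62, 74, 77, 92, 94, 88, 151]
340 [141, 141, 142, 141, 141, 141, 142, 141, 143, 145, 106, 88, 93, 96, 97, 93, 85, 178, 211, 215, 214, 213, 213, 213, 213, 214, 213, 213, 214, 215, 217, 
[... 186 characters left out ...]
192, 211, 212, 212, 212, 212, 212, 213, 214, 212, 214, 213, 214, 215, 169, 132, 203, 216, 215, 213, 214, 214, 214, 214, 214, 215, 214, 214, 214, 216, 214, 216, 214]
front 225 [172, 171, 171, 171, 172, 171, 174, 134, 145, 154, 110, 77, 131, 142, 142, 141, 142, 145, 116, 104, 133, 133, 126, 128, 134]
front 260 [221, 176, 167, 169, 169, 170, 172, 173, 115, 137, 153, 106, 72, 125, 137, 134, 135, 134, 134, 135, 134, 133, 133, 133, 134]
front 300 [142, 63, 107, 67, 39, 94, 186, 217, 219, 220, 210, 141, 97, 72, 126, 135, 133, 134, 133, 134, 136, 134, 134, 133, 134]
front 325 [194, 193, 191, 191, 194, 188, 186, 182, 183, 187, 161, 158, 156, 110, 139, 150, 148, 147, 148, 146, 146, 147, 146, 146, 146]
```

```bash
python3 - <<'E'
from h import *
E=np.load('E1.npy')
def at(uv,z):
    o,d=ray('wrist',uv,E); return o+d*(z-o[2])/d[2]
P=[at(q,.125) for q in ((215,61.6),(250,63.7),(300,66.8),(340,69.5))]
for p in P: print(p.round(4))
v=P[0]-P[-1]; print('stand y yaw',np.degrees(np.arctan2(v[1],v[0])))
a=at((179.5,50),.125); b=at((371.5,62),.125); print('ends',a.round(4),b.round(4),'len',np.linalg.norm(a-b),'mid',((a+b)/2).round(4))
# slab corners top z .056
C=[at(q,.056) for q in ((218,157),(329,161))]
D=[at(q,.056) for q in ((220,86),(225,157))]
print('slab front',[c.round(4).tolist() for c in C],np.linalg.norm(C[0]-C[1]))
F=[at(q,.04) for q in ((225,161.3),(260,162),(300,163))]; print('front bottom',[c.round(4).tolist() for c in F])
E
```

```text
[ 0.6358 -0.0616  0.125 ]
[ 0.6312 -0.0905  0.125 ]
[ 0.6246 -0.132   0.125 ]
[ 0.6191 -0.1653  0.125 ]
stand y yaw 80.83823987315834
ends [ 0.6474 -0.0338  0.125 ] [ 0.6221 -0.1918  0.125 ] len 0.16005107760591555 mid [ 0.6348 -0.1128  0.125 ]
slab front [[0.5524, -0.0381, 0.056], [0.5351, -0.1623, 0.056]] 0.12536107784707393
front bottom [[0.5454, -0.0424, 0.04], [0.5403, -0.0834, 0.04], [0.5343, -0.1304, 0.04]]
```

arm_command([
  {"dp": [0,-0.13,0],"dr": [0,0,0.41],"jaw": 0.6},
  {"dp": [0,0,0],"dr": [0,1,0],"jaw": 0.6},
  {"dp": [0,0,0],"dr": [0,1,0],"jaw": 0.6},
  {"dp": [0,0,0],"dr": [0,1,0],"jaw": 0.6},
  {"dp": [0,0,0],"dr": [0,1,0],"jaw": 0.6},
  {"dp": [0,0,0],"dr": [0,1,0],"jaw": 0.6},
  {"dp": [0,0,0],"dr": [0,1,0],"jaw": 0.6},
  {"dp": [0,0,0],"dr": [0,0.25,0],"jaw": 0.6},
  {"dp": [0,0,0],"dr": [0,0,0],"jaw": 0.6},
])

```text
t: 4.9
tcp_pos: [0.5046, -0.093, 0.2358]
tool_rot: [0.903, -0.074, 0.421, 0.034]
wrist_force: [0.1, 0.9, 1.0]
gripper_width: 0.0554
grasp_force: 0.0
```

```bash
cat >> h.py <<'E'
O=np.array([.628,-.112,0]); a=np.radians(-9.2); S=np.array([[np.cos(a),-np.sin(a),0],[np.sin(a),np.cos(a),0],[0,0,1]])
def path(pts):
    "stand-frame points in mm -> dp rows from the current pose"
    s=st(); T=R.from_quat(s['tool_rot']).as_matrix(); c=S.T@(np.array(s['tcp_pos'])-O)*1e3
    print('stand tcp',c.round(1),'axes in stand\n',(S.T@T).round(3))
    for p in pts:
        p=np.array(p,float); print(p,((S@T.T.T).T@np.zeros(3)) if 0 else (T.T@S@(p-c)/60).round(2)); c=p
E
python3 - <<'E'
from h import *
path([(-122,-1,130),(-122,-1,75),(-122,-1,22),(-100,-1,22),(-88,-1,22),(-76,-1,22),(-79.7,-1,52.6),(-73.4,-1,79.9),(-61.9,-1,92.9),(-46.7,-1,101.8),(-35,-1,105.2),(-22.4,-1,106.3)])
print(np.round(ctrl.observe()['joints'],2))
E
```

```text
t 4.9 tcp [ 0.5046 -0.093   0.2358] q [ 0.9034 -0.0735  0.421   0.0343] F [0.1 0.9 1. ] w 0.0554 g 0.0
stand tcp [-124.8   -1.   235.8] axes in stand
 [[ 0.643 -0.002  0.766]
 [-0.001 -1.    -0.002]
 [ 0.766  0.    -0.643]]
[-122.   -1.  130.] [-1.32  0.    1.17]
[-122.   -1.   75.] [-0.7  -0.    0.59]
[-122.   -1.   22.] [-0.68 -0.    0.57]
[-100.   -1.   22.] [ 0.24 -0.    0.28]
[-88.  -1.  22.] [ 0.13 -0.    0.15]
[-76.  -1.  22.] [ 0.13 -0.    0.15]
[-79.7  -1.   52.6] [ 0.35  0.   -0.38]
[-73.4  -1.   79.9] [ 0.42 -0.   -0.21]
[-61.9  -1.   92.9] [ 0.29 -0.    0.01]
[-46.7  -1.  101.8] [ 0.28 -0.    0.1 ]
[-35.   -1.  105.2] [ 0.17 -0.    0.11]
[-22.4  -1.  106.3] [ 0.15 -0.    0.15]
[-0.67 -0.76  2.5   0.62  0.69  0.73]
```

arm_command([
  {"dp": [-0.66,0,0.58],"dr": [0,0,0],"jaw": 0.6},
  {"dp": [-0.66,0,0.58],"dr": [0,0,0],"jaw": 0.6},
  {"dp": [-0.7,0,0.59],"dr": [0,0,0],"jaw": 0.6},
  {"dp": [-0.34,0,0.29],"dr": [0,0,0],"jaw": 0.6},
  {"dp": [-0.34,0,0.29],"dr": [0,0,0],"jaw": 0.6},
  {"dp": [0,0,0],"dr": [0,0,0],"jaw": 0.6},
])

```text
t: 5.65
tcp_pos: [0.5125, -0.089, 0.0543]
tool_rot: [0.902, -0.07, 0.425, 0.026]
wrist_force: [0.4, -0.4, 0.1]
gripper_width: 0.055
grasp_force: 0.0
```

```bash
python3 - <<'E'
from h import *
path([(-100,-1,22),(-88,-1,22),(-76,-1,22)])
print(np.round(ctrl.observe()['joints'],2))
snap('scene','c.png'); im=cv2.imread('pics/c.png')[120:300,200:420]; cv2.imwrite('pics/c2.png',cv2.resize(im,None,fx=3.3,fy=3.3,interpolation=cv2.INTER_CUBIC))
E
```

```text
t 5.65 tcp [ 0.5125 -0.089   0.0543] q [ 0.9023 -0.0696  0.4245  0.0263] F [ 0.4 -0.4  0.1] w 0.055 g 0.0
stand tcp [-117.7    4.3   54.3] axes in stand
 [[ 0.638  0.012  0.77 ]
 [-0.001 -1.     0.017]
 [ 0.77  -0.012 -0.638]]
[-100.   -1.   22.] [-0.23  0.1   0.57]
[-88.  -1.  22.] [0.13 0.   0.15]
[-76.  -1.  22.] [0.13 0.   0.15]
[-0.66 -0.17  2.58  1.75  0.4  -0.53]
```

View pics/c2.png

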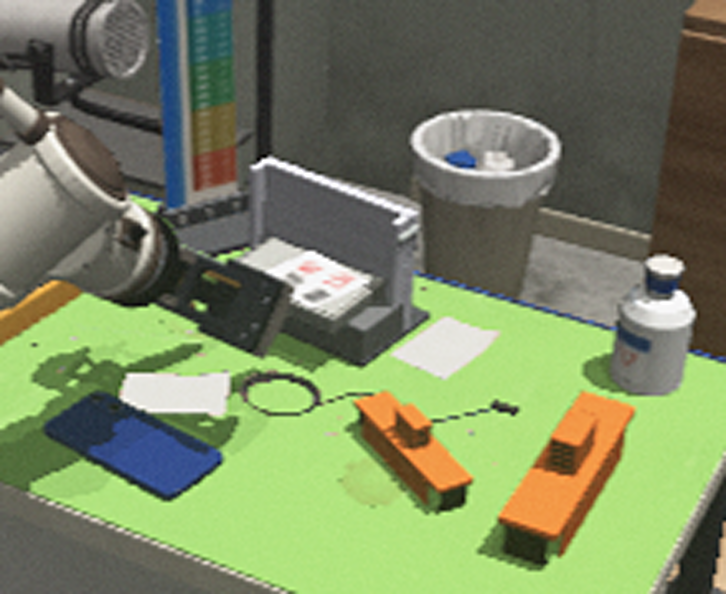

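The crop shows the gripper in front of the slab at (230,300). The wrist is swinging left towards the multimeter because joint 5 is near singular, so I'll use a steeper lean.

arm_command([
  {"dp": [0,0,0],"dr": [0,-0.5,0],"jaw": 0.6},
  {"dp": [0,0,0],"dr": [0,-0.5,0],"jaw": 0.6},
  {"dp": [0,0,0],"dr": [0,-0.5,0],"jaw": 0.6},
  {"dp": [0,0,0],"dr": [0,-0.5,0],"jaw": 0.6},
  {"dp": [0,0,0],"dr": [0,0,0],"jaw": 0.6},
  {"dp": [0,0,0],"dr": [0,0,0],"jaw": 0.6},
])

```text
t: 6.45
tcp_pos: [0.5137, -0.0876, 0.0566]
tool_rot: [0.947, -0.07, 0.313, 0.016]
wrist_force: [0.7, -0.4, -0.1]
gripper_width: 0.0551
grasp_force: 0.0
```

```bash
python3 - <<'E'
from h import *
path([(-117,-1,35),(-117,-1,22)])
print(np.round(ctrl.observe()['joints'],2))
E
```

```text
t 6.45 tcp [ 0.5137 -0.0876  0.0566] q [ 0.9471 -0.0701  0.3127  0.016 ] F [ 0.7 -0.4 -0.1] w 0.0551 g 0.0
stand tcp [-116.7    5.8   56.6] axes in stand
 [[ 0.804  0.017  0.594]
 [ 0.006 -1.     0.021]
 [ 0.595 -0.013 -0.804]]
[-117.   -1.   35.] [-0.22  0.12  0.28]
[-117.   -1.   22.] [-0.13  0.    0.17]
[-0.57 -0.18  2.42  0.72  0.4   0.55]
```

arm_command([
  {"dp": [0,0.06,0],"dr": [0,-0.4,0],"jaw": 0.6},
  {"dp": [0,0.06,0],"dr": [0,-0.4,0],"jaw": 0.6},
  {"dp": [0,0,0],"dr": [0,0,0],"jaw": 0.6},
  {"dp": [-0.13,0,0.22],"dr": [0,0,0],"jaw": 0.6},
  {"dp": [-0.13,0,0.22],"dr": [0,0,0],"jaw": 0.6},
  {"dp": [0,0,0],"dr": [0,0,0],"jaw": 0.6},
])

```text
t: 7.2
tcp_pos: [0.5102, -0.093, 0.0231]
tool_rot: [0.964, -0.071, 0.257, 0.011]
wrist_force: [0.2, 0.5, 0.1]
gripper_width: 0.0551
grasp_force: 0.0
```

```bash
python3 - <<'E'
from h import *
path([(-105,-1,21),(-90,-1,21),(-82,-1,21)])
print(np.round(ctrl.observe()['joints'],2))
E
```

```text
t 7.2 tcp [ 0.5102 -0.093   0.0231] q [ 0.9637 -0.0715  0.2569  0.0108] F [0.2 0.5 0.1] w 0.0551 g 0.0
stand tcp [-1.193e+02 -1.000e-01  2.310e+01] axes in stand
 [[ 0.868  0.017  0.496]
 [ 0.007 -1.     0.022]
 [ 0.497 -0.016 -0.868]]
[-105.   -1.   21.] [0.19 0.02 0.15]
[-90.  -1.  21.] [0.22 0.   0.12]
[-82.  -1.  21.] [0.12 0.   0.07]
[-0.55 -0.05  2.34  0.54  0.42  0.72]
```

arm_command([
  {"dp": [0.19,0.02,0.15],"dr": [0,0,0],"jaw": 0.6},
  {"dp": [0.11,0,0.06],"dr": [0,0,0],"jaw": 0.6},
  {"dp": [0.11,0,0.06],"dr": [0,0,0],"jaw": 0.6},
  {"dp": [0,0,0],"dr": [0,0,0],"jaw": 0.6},
])

```text
t: 7.7
tcp_pos: [0.5412, -0.0995, 0.0233]
tool_rot: [0.963, -0.071, 0.258, 0.012]
wrist_force: [0.3, -0.0, -0.9]
gripper_width: 0.0549
grasp_force: 0.0
```

arm_command([
  {"dp": [0.06,0,0.035],"dr": [0,0,0],"jaw": 0.6},
  {"dp": [0.06,0,0.035],"dr": [0,0,0],"jaw": 0.6},
  {"dp": [0,0,0],"dr": [0,0,0],"jaw": 0.6},
])

```text
t: 8.07
tcp_pos: [0.5472, -0.0992, 0.0211]
tool_rot: [0.964, -0.071, 0.256, 0.01]
wrist_force: [-7.2, 1.2, 0.1]
gripper_width: 0.0553
grasp_force: 3.1
```

```bash
python3 - <<'E'
from h import *
path([(-84,-1,36),(-84.2,-1,50.9),(-76.3,-1,78.2),(-64.3,-1,94.4),(-48.7,-1,103.6),(-37.2,-1,106.9),(-24.7,-1,108)])
snap('scene','d.png'); im=cv2.imread('pics/d.png')[140:270,210:370]; cv2.imwrite('pics/d2.png',cv2.resize(im,None,fx=4,fy=4,interpolation=cv2.INTER_CUBIC))
E
```

```text
t 8.07 tcp [ 0.5472 -0.0992  0.0211] q [ 0.964  -0.071   0.2559  0.0104] F [-7.2  1.2  0.1] w 0.0553 g 3.1
stand tcp [-81.8  -0.3  21.1] axes in stand
 [[ 0.869  0.018  0.495]
 [ 0.008 -1.     0.023]
 [ 0.495 -0.016 -0.869]]
[-84.  -1.  36.] [ 0.09  0.01 -0.23]
[-84.2  -1.   50.9] [ 0.12 -0.   -0.22]
[-76.3  -1.   78.2] [ 0.34 -0.01 -0.33]
[-64.3  -1.   94.4] [ 0.31 -0.   -0.14]
[-48.7  -1.  103.6] [ 0.3  0.  -0. ]
[-37.2  -1.  106.9] [0.19 0.   0.05]
[-24.7  -1.  108. ] [0.19 0.   0.09]
```

View pics/d2.png

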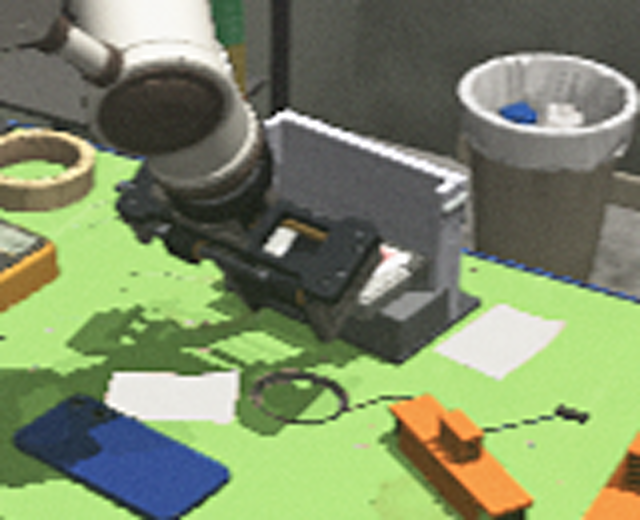

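The crop shows the fingers at (330,330) under the slab's front edge. The wrist reads 7 N of pushback, so the slab is against the fence or moving towards it. Lifting next.

arm_command([
  {"dp": [0.06,0,-0.12],"dr": [0,0,0],"jaw": 0.6},
  {"dp": [0.06,0,-0.12],"dr": [0,0,0],"jaw": 0.6},
  {"dp": [0.06,0,-0.11],"dr": [0,0,0],"jaw": 0.6},
  {"dp": [0.06,0,-0.11],"dr": [0,0,0],"jaw": 0.6},
  {"dp": [0,0,0],"dr": [0,0,0],"jaw": 0.6},
])

```text
t: 8.75
tcp_pos: [0.5475, -0.1005, 0.0543]
tool_rot: [0.964, -0.071, 0.258, 0.011]
wrist_force: [-5.2, 1.5, -0.4]
gripper_width: 0.0552
grasp_force: 2.5
```

```bash
python3 - <<'E'
from h import *
path([(-76.3,-1,78.2)])
snap('wrist','e.png')
for n in ('slab_heel','slab'):
    for d in ctrl.tip_of('wrist',n)[:2]: print(n,round(d['p'],2),(S.T@(w('wrist',d['xyz'])-O)*1e3).round(1))
E
```

```text
t 8.75 tcp [ 0.5475 -0.1005  0.0543] q [ 0.9635 -0.0708  0.2578  0.0115] F [-5.2  1.5 -0.4] w 0.0552 g 2.5
stand tcp [-81.3  -1.6  54.3] axes in stand
 [[ 0.867  0.018  0.498]
 [ 0.008 -1.     0.021]
 [ 0.498 -0.014 -0.867]]
[-76.3  -1.   78.2] [ 0.27 -0.01 -0.3 ]
slab_heel 0.88 [-6.7 -0.9 40.8]
slab 0.56 [-44.8   1.9  52.4]
```

View pics/e.png

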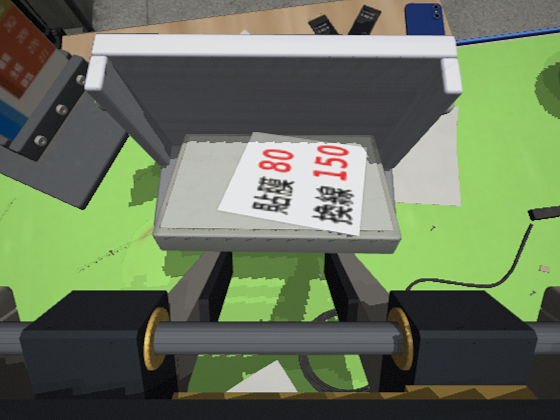

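The wrist view shows the slab front edge at (160–400, 240) resting on both fingers. The network puts the slab origin at z 52, so it is tipped about 17 degrees. Continuing.

arm_command([
  {"dp": [0.09,0,-0.1],"dr": [0,0,0],"jaw": 0.6},
  {"dp": [0.09,0,-0.1],"dr": [0,0,0],"jaw": 0.6},
  {"dp": [0.09,0,-0.1],"dr": [0,0,0],"jaw": 0.6},
  {"dp": [0.1,0,-0.05],"dr": [0,0,0],"jaw": 0.6},
  {"dp": [0.1,0,-0.05],"dr": [0,0,0],"jaw": 0.6},
  {"dp": [0,0,0],"dr": [0,0,0],"jaw": 0.6},
])

```text
t: 9.65
tcp_pos: [0.561, -0.1036, 0.0901]
tool_rot: [0.963, -0.071, 0.259, 0.012]
wrist_force: [-1.8, 0.3, -0.8]
gripper_width: 0.0551
grasp_force: 0.6
```

```bash
python3 - <<'E'
from h import *
path([(-64.3,-1,94.4),(-48.7,-1,103.6),(-37.2,-1,106.9),(-24.7,-1,108)])
snap('wrist','f.png')
for n in ('slab_heel','slab'):
    for d in ctrl.tip_of('wrist',n)[:2]: print(n,round(d['p'],2),(S.T@(w('wrist',d['xyz'])-O)*1e3).round(1))
E
```

```text
t 9.65 tcp [ 0.561  -0.1036  0.0901] q [ 0.9632 -0.0709  0.2589  0.0122] F [-1.8  0.3 -0.8] w 0.0551 g 0.6
stand tcp [-67.5  -2.5  90.1] axes in stand
 [[ 0.866  0.017  0.5  ]
 [ 0.008 -1.     0.02 ]
 [ 0.501 -0.013 -0.866]]
[-64.3  -1.   94.4] [ 0.08 -0.02 -0.04]
[-48.7  -1.  103.6] [ 0.3  0.  -0. ]
[-37.2  -1.  106.9] [0.19 0.   0.05]
[-24.7  -1.  108. ] [0.19 0.   0.09]
slab_heel 0.67 [-13.   -1.8  37.1]
slab 0.82 [-38.7  -4.   67.6]
```

View pics/f.png

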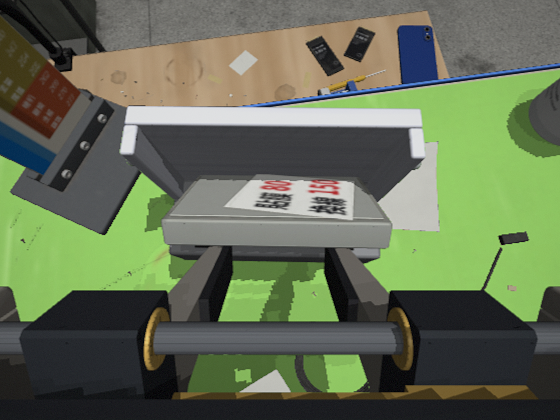

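The slab is now part-way up, about 45 degrees: its front face is at (275,232) and the card is foreshortened. It still pivots at the fence.

arm_command([
  {"dp": [0.12,-0.02,-0.03],"dr": [0,0,0],"jaw": 0.6},
  {"dp": [0.13,0,-0.01],"dr": [0,0,0],"jaw": 0.6},
  {"dp": [0.13,0,0],"dr": [0,0,0],"jaw": 0.6},
  {"dp": [0.1,0,0.025],"dr": [0,0,0],"jaw": 0.6},
  {"dp": [0.09,0,0.025],"dr": [0,0,0],"jaw": 0.6},
  {"dp": [0.08,0,0.04],"dr": [0,0,0],"jaw": 0.6},
  {"dp": [0.07,0,0.04],"dr": [0,0,0],"jaw": 0.6},
  {"dp": [0,0,0],"dr": [0,0,0],"jaw": 0.6},
])

```text
t: 10.8
tcp_pos: [0.6003, -0.1082, 0.1061]
tool_rot: [0.963, -0.071, 0.258, 0.012]
wrist_force: [-0.5, -0.4, 0.2]
gripper_width: 0.055
grasp_force: 0.0
```

```bash
python3 - <<'E'
from h import *
path([(-24.7,-1,108),(-22,-1,108)])
snap('wrist','g.png')
for n in ('slab_heel','slab'):
    for d in ctrl.tip_of('wrist',n)[:2]: print(n,round(d['p'],2),(S.T@(w('wrist',d['xyz'])-O)*1e3).round(1))
print(np.round(ctrl.observe()['joints'],2))
E
```

```text
t 10.8 tcp [ 0.6003 -0.1082  0.1061] q [ 0.9634 -0.071   0.2583  0.0119] F [-0.5 -0.4  0.2] w 0.055 g 0.0
stand tcp [-27.9  -0.6 106.1] axes in stand
 [[ 0.866  0.017  0.499]
 [ 0.008 -1.     0.02 ]
 [ 0.499 -0.014 -0.866]]
[-24.7  -1.  108. ] [ 0.06  0.01 -0.  ]
[-22.  -1. 108.] [0.04 0.   0.02]
slab_heel 0.95 [-9.8 -0.8 34.8]
slab 0.97 [-18.9  -1.7  79.8]
[-0.47  0.01  2.07  0.32  0.58  1.02]
```

View pics/g.png

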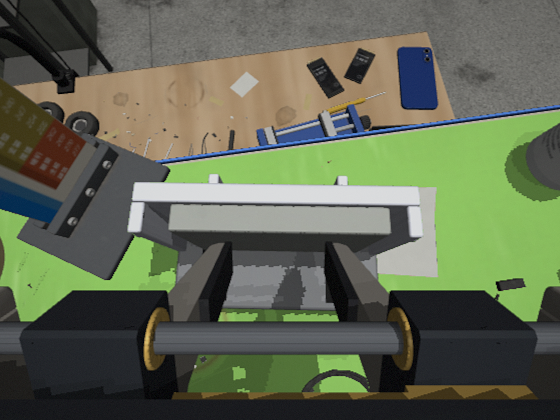

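The slab stands upright, with its top edge at (280,215) flush against the fence's white bar. I'll give it a small nudge, then back off.

arm_command([
  {"dp": [0.06,0,0.03],"dr": [0,0,0],"jaw": 0.6},
  {"dp": [0,0,0],"dr": [0,0,0],"jaw": 0.6},
])

```text
t: 11.2
tcp_pos: [0.6035, -0.1085, 0.1058]
tool_rot: [0.964, -0.071, 0.257, 0.012]
wrist_force: [-4.7, -0.3, 1.0]
gripper_width: 0.0553
grasp_force: 2.0
```

arm_command([
  {"dp": [-0.1,0,-0.06],"dr": [0,0,0],"jaw": 0.6},
  {"dp": [-0.5,0,-0.4],"dr": [0,0,0],"jaw": 0.6},
  {"dp": [-0.1,0,-0.9],"dr": [0,0,0],"jaw": 0.6},
  {"dp": [0.2,0,-0.8],"dr": [0,-0.75,0],"jaw": 0.9},
  {"dp": [0.2,0,-0.2],"dr": [0,-1,0],"jaw": 0.9},
  {"dp": [0,0,0],"dr": [0,-1,0],"jaw": 0.9},
  {"dp": [0,0,0],"dr": [0,-1,0],"jaw": 0.9},
  {"dp": [0,0,0],"dr": [0,0,0],"jaw": 0.9},
])

```text
t: 12.2
tcp_pos: [0.5212, -0.0982, 0.2186]
tool_rot: [0.997, -0.071, 0.0, -0.007]
wrist_force: [0.0, 0.3, -0.3]
gripper_width: 0.083
grasp_force: 0.0
```

```bash
python3 - <<'E'
from h import *
s=st(); path([(0,0,250)]); print(np.round(s['joints'],2))
snap('wrist','h.png'); np.save('E2.npy',ctrl.calibration('wrist')['extrinsics'])
for n in ('slab_heel','slab','stand_top'):
    for d in ctrl.tip_of('wrist',n)[:2]: print(n,round(d['p'],2),(S.T@(w('wrist',d['xyz'])-O)*1e3).round(1))
for c in ('wrist','scene','side'):
  if c!='wrist': snap(c)
  for n in ('cap','cap_handle','cap_end_a'):
    for d in ctrl.tip_of(c,n)[:4]: print(c,n,round(d['p'],2),w(c,d['xyz']).round(3))
E
```

```text
t 12.2 tcp [ 0.5212 -0.0982  0.2186] q [ 0.9974 -0.0713  0.     -0.0072] F [ 0.   0.3 -0.3] w 0.083 g 0.0
t 12.2 tcp [ 0.5212 -0.0982  0.2186] q [ 0.9974 -0.0713  0.     -0.0072] F [ 0.   0.3 -0.3] w 0.083 g 0.0
stand tcp [-107.7   -3.5  218.6] axes in stand
 [[ 1.     0.018 -0.001]
 [ 0.018 -1.     0.014]
 [-0.001 -0.014 -1.   ]]
[  0.   0. 250.] [ 1.79 -0.03 -0.52]
[-0.42  0.04  1.72  0.01  1.39  1.29]
slab_heel 0.63 [-11.9  -0.2  34.9]
slab 0.64 [-15.7  -1.4  78.4]
stand_top 0.83 [ -0.5   0.2 128.2]
wrist cap 0.91 [ 0.468 -0.396 -0.   ]
wrist cap 0.85 [ 0.451 -0.272 -0.001]
wrist cap_handle 0.86 [ 0.473 -0.393  0.056]
wrist cap_handle 0.73 [ 0.448 -0.272  0.04 ]
wrist cap_handle 0.73 [ 0.612 -0.112  0.083]
wrist cap_end_a 0.97 [ 0.558 -0.394  0.032]
wrist cap_end_a 0.76 [ 0.413 -0.319  0.022]
wrist cap_end_a 0.73 [ 0.383 -0.398  0.031]
wrist cap_end_a 0.71 [ 0.62  -0.113  0.036]
scene cap 0.96 [ 0.474 -0.393  0.002]
scene cap 0.68 [ 0.453 -0.269  0.003]
scene cap_handle 0.75 [ 0.454 -0.279  0.042]
scene cap_handle 0.71 [ 0.475 -0.392  0.002]
scene cap_handle 0.66 [ 0.478 -0.394  0.054]
scene cap_end_a 0.84 [ 0.552 -0.392  0.033]
scene cap_end_a 0.71 [ 0.418 -0.321  0.022]
scene cap_end_a 0.69 [ 0.393 -0.397  0.027]
side cap 0.64 [ 0.448 -0.274  0.001]
side cap_handle 0.68 [ 0.45  -0.277  0.038]
side cap_handle 0.55 [ 0.625 -0.113  0.004]
side cap_end_a 0.57 [ 0.48  -0.228  0.023]
```

The large cap is centred near (0.4725, -0.3935) with its y axis at about +1.5° and ends ±84 mm, so it is the 184 mm one. Moving above it with jaws along its length.

arm_command([
  {"dp": [0,0.93,-0.2],"dr": [0,0,0],"jaw": 0.9},
  {"dp": [0,0.93,-0.2],"dr": [0,0,0],"jaw": 0.9},
  {"dp": [0,0.93,-0.1],"dr": [0,0,0],"jaw": 0.9},
  {"dp": [0,0.93,0],"dr": [0,0,0],"jaw": 0.9},
  {"dp": [0,0.93,0],"dr": [0,0,0],"jaw": 0.9},
  {"dp": [0,0.93,0],"dr": [0,0,0],"jaw": 0.9},
  {"dp": [0,0,0],"dr": [0,0,-1],"jaw": 0.9},
  {"dp": [0,0,0],"dr": [0,0,-1],"jaw": 0.9},
  {"dp": [0,0,0],"dr": [0,0,-1],"jaw": 0.9},
  {"dp": [0,0,0],"dr": [0,0,-1],"jaw": 0.9},
  {"dp": [0,0,0],"dr": [0,0,-1],"jaw": 0.9},
  {"dp": [0,0,0],"dr": [0,0,-1],"jaw": 0.9},
])

```text
t: 14.45
tcp_pos: [0.4722, -0.4298, 0.2446]
tool_rot: [0.94, 0.342, 0.003, -0.006]
wrist_force: [-0.3, -0.3, -0.0]
gripper_width: 0.083
grasp_force: 0.0
```

arm_command([
  {"dp": [0,0,0],"dr": [0,0,-1],"jaw": 0.9},
  {"dp": [0,0,0],"dr": [0,0,-1],"jaw": 0.9},
  {"dp": [0,0,0],"dr": [0,0,-1],"jaw": 0.9},
  {"dp": [0,0,0],"dr": [0,0,-1],"jaw": 0.9},
  {"dp": [0,0,0],"dr": [0,0,-1],"jaw": 0.9},
  {"dp": [0,0,0],"dr": [0,0,-1],"jaw": 0.9},
  {"dp": [0,0,0],"dr": [0,0,-0.46],"jaw": 0.9},
  {"dp": [0,0,0],"dr": [0,0,0],"jaw": 0.9},
])

```text
t: 15.45
tcp_pos: [0.4721, -0.4298, 0.2446]
tool_rot: [0.698, 0.716, 0.005, -0.005]
wrist_force: [-0.1, -0.5, 0.5]
gripper_width: 0.0832
grasp_force: 0.0
```

```bash
python3 - <<'E'
from h import *
s=st(); T=R.from_quat(s['tool_rot']).as_matrix(); print(T.round(3),np.round(s['joints'],2))
snap('wrist','i.png'); np.save('E3.npy',ctrl.calibration('wrist')['extrinsics'])
for n in ('cap','cap_handle','cap_end_a'):
    for d in ctrl.tip_of('wrist',n)[:4]: p=w('wrist',d['xyz']); print(n,round(d['p'],2),p.round(4),pix('wrist',p).round())
E
```

```text
t 15.45 tcp [ 0.4721 -0.4298  0.2446] q [ 0.6983  0.7158  0.0053 -0.0045] F [-0.1 -0.5  0.5] w 0.0832 g 0.0
[[-0.025  1.     0.001]
 [ 1.     0.025  0.014]
 [ 0.014  0.001 -1.   ]] [-0.93  0.31  1.36  0.01  1.48 -0.96]
cap 0.73 [ 0.4499 -0.2729 -0.0028] [264.  61.]
cap 0.72 [ 0.4708 -0.3968  0.0007] [278. 162.]
cap_handle 0.71 [ 0.4496 -0.2731  0.0369] [262.  53.]
cap_handle 0.6 [ 0.4749 -0.3965  0.0504] [282. 165.]
cap_end_a 0.98 [ 0.3855 -0.3993  0.0265] [210. 164.]
cap_end_a 0.91 [ 0.4853 -0.2223  0.0201] [295.   8.]
cap_end_a 0.62 [ 0.415  -0.3213  0.0192] [234.  99.]
cap_end_a 0.58 [ 0.5609 -0.3944  0.0289] [350. 164.]
```

View pics/i.png

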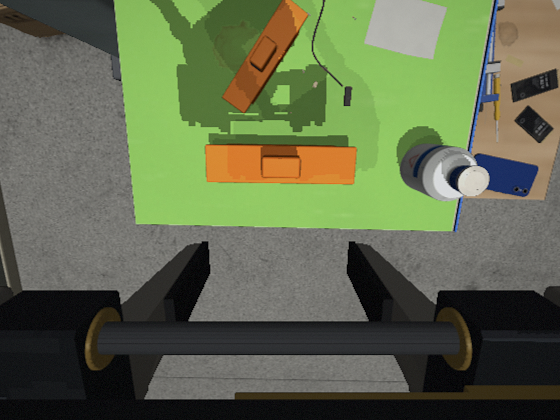

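The picture shows the large cap at (281,165), 150 px long, with its handle at (281,166). The small cap (265,55) is well behind it and the bottle is at (450,175).

```bash
python3 - <<'E'
from h import *
E=np.load('E3.npy'); im=cv2.imread('pics/i.png'); h=cv2.cvtColor(im,cv2.COLOR_BGR2HSV)
m=((h[...,0]<16)&(h[...,1]>150)&(h[...,2]>80)).astype(np.uint8); m[:130]=0; m[200:]=0
def at(uv,z):
    o,d=ray('wrist',uv,E); return o+d*(z-o[2])/d[2]
c=max(cv2.findContours(m,0,2)[0],key=cv2.contourArea); b=cv2.boxPoints(cv2.minAreaRect(c)); b=b[np.argsort(b[:,0])]
print(b.round(1).tolist())
W=[at(q,.038) for q in b]; L=(W[0]+W[1])/2; Rr=(W[2]+W[3])/2; v=Rr-L
print([x.round(4).tolist() for x in W]); print('mid',((L+Rr)/2).round(4),'len',np.linalg.norm(v),'yaw',np.degrees(np.arctan2(v[1],v[0])))
print('tops',[m[:,u].nonzero()[0][[0,-1]].tolist() for u in (215,240,320,345)])
g=im.astype(int).sum(2)//3
print(g[167,255:308].tolist()); print(g[145:190,281].tolist())
E
```

```text
[[205.39999389648438, 181.10000610351562], [206.0, 143.6999969482422], [354.5, 183.6999969482422], [355.20001220703125, 146.39999389648438]]
[[0.3814, -0.4193, 0.038], [0.3838, -0.3741, 0.038], [0.5663, -0.4182, 0.038], [0.5631, -0.3728, 0.038]]
mid [ 0.4736 -0.3961  0.038 ] len 0.18208397764149878 yaw 0.3687917455515006
tops [[145, 181], [145, 181], [146, 183], [147, 183]]
[127, 128, 128, 129, 130, 104, 60, 92, 123, 133, 130, 132, 131, 131, 132, 129, 130, 131, 132, 132, 132, 133, 131, 132, 131, 132, 132, 132, 134, 132, 132, 132, 132, 133, 132, 132, 133, 132, 132, 130, 132, 132, 132, 127, 97, 83, 118, 129, 130, 129, 131, 128, 128]
[43, 65, 75, 74, 74, 74, 76, 75, 74, 77, 48, 32, 78, 90, 127, 134, 133, 133, 133, 132, 133, 132, 132, 132, 133, 131, 131, 132, 130, 130, 132, 125, 99, 129, 136, 134, 137, 130, 118, 142, 150, 149, 147, 150, 148]
```

arm_command([
  {"dp": [0.56,0.04,0],"dr": [0,-0.1,0.11],"jaw": 0.95},
  {"dp": [0,0,0.9],"dr": [0,0,0],"jaw": 0.95},
  {"dp": [0,0,0.9],"dr": [0,0,0],"jaw": 0.95},
  {"dp": [0,0,0.7],"dr": [0,0,0],"jaw": 0.95},
  {"dp": [0,0,0.4],"dr": [0,0,0],"jaw": 0.95},
  {"dp": [0,0,0],"dr": [0,0,0],"jaw": 0.95},
])

```text
t: 16.4
tcp_pos: [0.4727, -0.3948, 0.069]
tool_rot: [0.704, 0.711, 0.001, -0.002]
wrist_force: [-0.5, 0.1, 0.2]
gripper_width: 0.0873
grasp_force: 0.0
```

```bash
python3 - <<'E'
from h import *
s=st(); T=R.from_quat(s['tool_rot']).as_matrix(); print(T.round(3)); print('to go',(T.T@(np.array([.4736,-.396,.042])-s['tcp_pos'])/.06).round(3))
E
```

```text
t 16.4 tcp [ 0.4727 -0.3948  0.069 ] q [ 7.037e-01  7.105e-01  7.000e-04 -1.900e-03] F [-0.5  0.1  0.2] w 0.0873 g 0.0
[[-0.01   1.    -0.002]
 [ 1.     0.01   0.004]
 [ 0.004 -0.002 -1.   ]]
to go [-0.022  0.016  0.449]
```

arm_command([
  {"dp": [-0.02,0.02,0.3],"dr": [0,0,0],"jaw": 0.95},
  {"dp": [0,0,0.14],"dr": [0,0,0],"jaw": 0.95},
  {"dp": [0,0,0],"dr": [0,0,0],"jaw": 0.95},
  {"dp": [0,0,0],"dr": [0,0,0],"jaw": 0.3},
  {"dp": [0,0,0],"dr": [0,0,0],"jaw": 0.3},
  {"dp": [0,0,0],"dr": [0,0,0],"jaw": 0.3},
  {"dp": [0,0,0],"dr": [0,0,0],"jaw": 0.3},
  {"dp": [0,0,0],"dr": [0,0,0],"jaw": 0.3},
], squeeze=45)

```text
t: 17.4
tcp_pos: [0.4751, -0.3975, 0.045]
tool_rot: [0.704, 0.711, 0.0, 0.001]
wrist_force: [0.0, 0.2, 0.7]
gripper_width: 0.0437
grasp_force: 45.0
```

```bash
python3 - <<'E'
from h import *
st()
E
```

```text
t 17.4 tcp [ 0.4751 -0.3975  0.045 ] q [7.035e-01 7.107e-01 3.000e-04 5.000e-04] F [0.  0.2 0.7] w 0.0437 g 45.0
```

arm_command([
  {"dp": [0,0,-0.5],"dr": [0,0,0],"jaw": 0.3},
  {"dp": [0,0,-0.8],"dr": [0,0,0],"jaw": 0.3},
  {"dp": [0.3,0,-0.8],"dr": [0,0,0],"jaw": 0.3},
  {"dp": [0.5,0,-0.8],"dr": [0,0,0],"jaw": 0.3},
  {"dp": [0.5,0,0],"dr": [0,0,-0.6],"jaw": 0.3},
  {"dp": [0,0,0],"dr": [0,0,-1],"jaw": 0.3},
  {"dp": [0,0,0],"dr": [0,0,-1],"jaw": 0.3},
  {"dp": [0,0,0],"dr": [0,0,-1],"jaw": 0.3},
  {"dp": [0,0,0],"dr": [0,0,-1],"jaw": 0.3},
  {"dp": [0,0,0],"dr": [0,0,-1],"jaw": 0.3},
  {"dp": [0,0,0],"dr": [0,0,-1],"jaw": 0.3},
  {"dp": [0,0,0],"dr": [0,0,-1],"jaw": 0.3},
])

```text
t: 18.9
tcp_pos: [0.4739, -0.3191, 0.2184]
tool_rot: [0.245, 0.97, 0.0, 0.0]
wrist_force: [-0.1, 0.3, -1.0]
gripper_width: 0.0436
grasp_force: 45.0
```

arm_command([
  {"dp": [0,0,0],"dr": [0,0,-1],"jaw": 0.3},
  {"dp": [0,0,0],"dr": [0,0,-1],"jaw": 0.3},
  {"dp": [0,0,0],"dr": [0,0,-0.4],"jaw": 0.3},
  {"dp": [0,0,0],"dr": [0,0,0],"jaw": 0.3},
])

```text
t: 19.4
tcp_pos: [0.4739, -0.3192, 0.2185]
tool_rot: [0.082, 0.997, 0.0, 0.0]
wrist_force: [0.2, -0.2, -1.8]
gripper_width: 0.0436
grasp_force: 45.0
```

```bash
python3 - <<'E'
from h import *
path([(-40,0,222),(-3,0,222),(-3,0,160)]); print(np.round(ctrl.observe()['joints'],2))
for uv in ((257,191),(280,183),(243,190)):
    o,d=ray('scene',uv); print('sign base',uv,(o-d*o[2]/d[2]).round(3))
E=np.load('E2.npy'); im=cv2.imread('pics/h.png'); cv2.imwrite('pics/h2.png',im)
E
```

```text
t 19.4 tcp [ 0.4739 -0.3192  0.2185] q [8.250e-02 9.966e-01 2.000e-04 4.000e-04] F [ 0.2 -0.2 -1.8] w 0.0436 g 45.0
stand tcp [-119.  -229.2  218.5] axes in stand
 [[-1.     0.005  0.001]
 [ 0.005  1.     0.   ]
 [-0.001  0.    -1.   ]]
[-40.   0. 222.] [-1.3   3.83 -0.06]
[ -3.   0. 222.] [-0.62  0.    0.  ]
[ -3.   0. 160.] [ 0.   -0.    1.03]
[-0.8   0.15  1.6   0.    1.39 -2.21]
sign base (257, 191) [0.679 0.073 0.   ]
sign base (280, 183) [0.763 0.034 0.   ]
sign base (243, 190) [0.662 0.116 0.   ]
```

arm_command([
  {"dp": [-0.3,0.9,0],"dr": [0,0,0],"jaw": 0.3},
  {"dp": [-0.3,0.9,0],"dr": [0,0,0],"jaw": 0.3},
  {"dp": [-0.3,0.9,0],"dr": [0,0,0],"jaw": 0.3},
  {"dp": [-0.4,0.8,0],"dr": [0,0,0],"jaw": 0.3},
  {"dp": [0,0.33,0],"dr": [0,0,0],"jaw": 0.3},
  {"dp": [0,0,0],"dr": [0,0,0],"jaw": 0.3},
])

```text
t: 20.15
tcp_pos: [0.5884, -0.1047, 0.2187]
tool_rot: [0.081, 0.997, -0.0, 0.0]
wrist_force: [-0.4, 0.0, -0.3]
gripper_width: 0.0438
grasp_force: 45.0
```

```bash
python3 - <<'E'
from h import *
path([(-3,0,222),(-3,0,160)]); s=ctrl.observe(); tc=S.T@(np.array(s['tcp_pos'])-O)*1e3
im={c:snap(c) for c in ('wrist','scene','side')}
for c in im: cv2.imwrite(f'pics/j_{c}.png',im[c][:,:,::-1])
for c in im:
  for n in ('cap','cap_handle','cap_end_a','stand_top','slab'):
    for d in ctrl.tip_of(c,n)[:4]:
      p=S.T@(w(c,d['xyz'])-O)*1e3
      print(c,n,round(d['p'],2),p.round(1), 'rel tcp',(p-tc).round(1))
h=[cv2.resize(im[c][a:b,e:f,::-1],(400,300),interpolation=cv2.INTER_CUBIC) for c,a,b,e,f in (('wrist',0,420,0,560),('scene',110,260,200,400),('side',130,250,180,340))]
cv2.imwrite('pics/j.png',np.vstack([np.hstack(h[:2]),np.hstack([h[2],h[2]*0])]))
E
```

```text
t 20.15 tcp [ 0.5884 -0.1047  0.2187] q [ 8.150e-02  9.967e-01 -2.000e-04  3.000e-04] F [-0.4  0.  -0.3] w 0.0438 g 45.0
stand tcp [-40.3   0.9 218.7] axes in stand
 [[-1.     0.003  0.001]
 [ 0.003  1.    -0.   ]
 [-0.001 -0.    -1.   ]]
[ -3.   0. 222.] [-0.62 -0.01 -0.06]
[ -3.   0. 160.] [0.   0.   1.03]
wrist cap 0.78 [-42.2   0.6 170.6] rel tcp [ -2.   -0.3 -48.1]
wrist cap 0.75 [-150.7 -190.9    1.5] rel tcp [-110.5 -191.8 -217.1]
wrist cap_handle 0.65 [-42.8  -0.3 228. ] rel tcp [-2.5 -1.2  9.3]
wrist cap_handle 0.61 [-149.6 -190.9   36.4] rel tcp [-109.3 -191.8 -182.3]
wrist cap_end_a 0.86 [-46.1 -85.6 205.1] rel tcp [ -5.9 -86.5 -13.6]
wrist cap_end_a 0.68 [-126.1 -135.2   20.1] rel tcp [ -85.9 -136.1 -198.6]
wrist cap_end_a 0.64 [-38.7  86.3 201.6] rel tcp [  1.6  85.4 -17.1]
wrist cap_end_a 0.63 [-174.2 -241.9   21.6] rel tcp [-134.  -242.9 -197. ]
scene cap 0.78 [-148.7 -183.2    0.6] rel tcp [-108.4 -184.1 -218.1]
scene cap 0.6 [-42.8   4.2 176. ] rel tcp [ -2.5   3.3 -42.6]
scene cap_handle 0.92 [-40.4   3.9 227.4] rel tcp [-0.2  3.   8.8]
scene cap_handle 0.84 [-147.3
[... 443 characters left out ...]
] rel tcp [  28.1    0.2 -176.2]
scene slab 0.75 [-16.9   2.2  78. ] rel tcp [  23.4    1.3 -140.7]
side cap 0.94 [-44.   -3.5 174.1] rel tcp [ -3.7  -4.4 -44.5]
side cap 0.32 [-43.3 -90.6 206.4] rel tcp [ -3.  -91.5 -12.3]
side cap_handle 0.61 [-44.2  -4.5 227.2] rel tcp [-3.9 -5.4  8.5]
side cap_handle 0.18 [-191.4  227.3    4.1] rel tcp [-151.1  226.4 -214.5]
side cap_end_a 0.86 [-41.8  77.7 205.2] rel tcp [ -1.5  76.8 -13.4]
side cap_end_a 0.82 [-45.  -89.3 207.4] rel tcp [ -4.7 -90.2 -11.3]
side cap_end_a 0.28 [-43.9  -5.9 229.2] rel tcp [-3.6 -6.8 10.5]
side slab 0.66 [-195.6  225.3    2.8] rel tcp [-155.3  224.4 -215.8]
side slab 0.57 [-17.2  -5.9  77.6] rel tcp [  23.    -6.8 -141.1]
```

View pics/j.png

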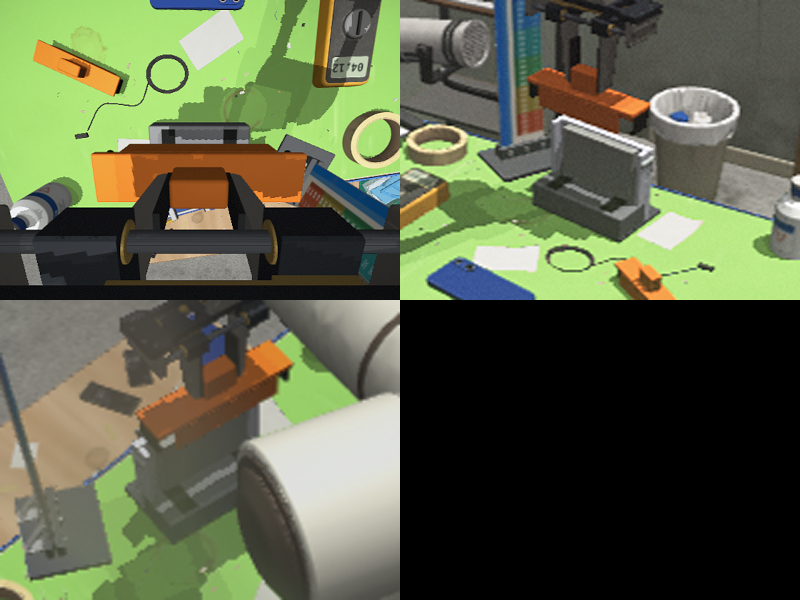

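The composite shows the cap held level over the stand, with the slab upright behind the bar in the scene view. The networks place the cap about 2 mm towards the robot from the TCP and square to the stand.

arm_command([
  {"dp": [-0.33,-0.01,0],"dr": [0,0,0],"jaw": 0.3},
  {"dp": [-0.33,0,0],"dr": [0,0,0],"jaw": 0.3},
  {"dp": [0,0,0.3],"dr": [0,0,0],"jaw": 0.3},
  {"dp": [0,0,0.3],"dr": [0,0,0],"jaw": 0.3},
  {"dp": [0,0,0.2],"dr": [0,0,0],"jaw": 0.3},
  {"dp": [0,0,0],"dr": [0,0,0],"jaw": 0.3},
], squeeze=60)

```text
t: 21.8
tcp_pos: [0.6263, -0.1121, 0.1691]
tool_rot: [0.082, 0.997, 0.0, -0.001]
wrist_force: [0.9, 0.2, -1.9]
gripper_width: 0.0434
grasp_force: 60.0
```

```bash
python3 - <<'E'
from h import *
path([(-.5,0,158),(-.5,0,140)]); s=ctrl.observe(); tc=S.T@(np.array(s['tcp_pos'])-O)*1e3; print(s['ft_torque'])
for c in ('wrist','scene','side'):
  snap(c)
  for n in ('cap','cap_end_a','stand_top','slab'):
    for d in ctrl.tip_of(c,n)[:4]:
      p=S.T@(w(c,d['xyz'])-O)*1e3
      if abs(p[:2]-tc[:2]).max()<120: print(c,n,round(d['p'],2),p.round(1), 'rel tcp',(p-tc).round(1))
E
```

```text
t 21.8 tcp [ 0.6263 -0.1121  0.1691] q [ 8.210e-02  9.966e-01  4.000e-04 -1.100e-03] F [ 0.9  0.2 -1.9] w 0.0434 g 60.0
stand tcp [ -1.7  -0.3 169.1] axes in stand
 [[-1.     0.004 -0.002]
 [ 0.004  1.     0.001]
 [ 0.002  0.001 -1.   ]]
[ -0.5   0.  158. ] [-0.02  0.01  0.18]
[ -0.5   0.  140. ] [-0.  -0.   0.3]
[ 0.12389019 -0.04844499  0.03474965]
wrist cap 0.76 [ -4.8  -0.2 124. ] rel tcp [ -3.1   0.2 -45.1]
wrist cap_end_a 0.68 [ -6.6 -84.8 157.6] rel tcp [ -5.  -84.5 -11.4]
wrist cap_end_a 0.57 [  3.8  84.4 156. ] rel tcp [  5.5  84.7 -13. ]
wrist slab 0.83 [-15.9  -2.   79.2] rel tcp [-14.2  -1.6 -89.8]
scene cap 0.66 [ -1.6  -0.4 130.7] rel tcp [  0.1  -0.1 -38.3]
scene cap_end_a 0.94 [ -5.1  83.9 159. ] rel tcp [ -3.4  84.2 -10. ]
scene cap_end_a 0.56 [ -0.3 -82.3 159.3] rel tcp [  1.4 -82.   -9.8]
scene slab 0.67 [-19.3   2.4  75.5] rel tcp [-17.6   2.8 -93.6]
side cap 0.73 [ -6.3  -3.3 124.8] rel tcp [ -4.6  -3.  -44.3]
side cap_end_a 0.82 [ -3.5  76.5 158.7] rel tcp [ -1.8  76.9 -10.4]
side cap_end_a 0.58 [ -5.8 -87.6 158.4] rel tcp [ -4.1 -87.3 -10.7]
```

arm_command([
  {"dp": [-0.02,0,0.08],"dr": [0,0,0],"jaw": 0.3},
  {"dp": [0,0,0.08],"dr": [0,0,0],"jaw": 0.3},
  {"dp": [0,0,0.06],"dr": [0,0,0],"jaw": 0.3},
  {"dp": [0,0,0],"dr": [0,0,0],"jaw": 0.3},
])

```text
t: 23.05
tcp_pos: [0.6286, -0.1125, 0.1571]
tool_rot: [0.082, 0.997, 0.0, 0.0]
wrist_force: [1.1, 0.8, -3.7]
gripper_width: 0.0434
grasp_force: 60.0
```

arm_command([
  {"dp": [0,0,0.06],"dr": [0,0,0],"jaw": 0.3},
  {"dp": [0,0,0.06],"dr": [0,0,0],"jaw": 0.3},
  {"dp": [0,0,0],"dr": [0,0,0],"jaw": 0.3},
])

```text
t: 23.42
tcp_pos: [0.6299, -0.1123, 0.1535]
tool_rot: [0.082, 0.997, 0.0, 0.002]
wrist_force: [-3.0, 3.0, 10.9]
gripper_width: 0.0435
grasp_force: 60.0
```

arm_command([
  {"dp": [0.03,0,0.07],"dr": [0,0,0],"jaw": 0.3},
  {"dp": [0,0,0.07],"dr": [0,0,0],"jaw": 0.3},
  {"dp": [0,0,0],"dr": [0,0,0],"jaw": 0.3},
])

```text
t: 23.8
tcp_pos: [0.631, -0.1132, 0.1502]
tool_rot: [0.082, 0.997, -0.0, 0.006]
wrist_force: [-5.3, 1.2, 25.9]
gripper_width: 0.0434
grasp_force: 60.8
```

```bash
python3 - <<'E'
from h import *
path([(-.5,0,140)]); s=ctrl.observe(); print(np.round(s['ft_torque'],2))
E
```

```text
t 23.8 tcp [ 0.631  -0.1132  0.1502] q [ 8.220e-02  9.966e-01 -3.000e-04  6.000e-03] F [-5.3  1.2 25.9] w 0.0434 g 60.8
stand tcp [  3.1  -0.7 150.2] axes in stand
 [[-1.     0.004  0.012]
 [ 0.004  1.     0.   ]
 [-0.012  0.    -1.   ]]
[ -0.5   0.  140. ] [0.06 0.01 0.17]
[2.59 0.73 0.42]
```

The load is about 26 N with a 2.6 N m moment about x, so only the +y clip is bearing. I'll ease up, shift a little +y and back, then press again.

arm_command([
  {"dp": [0,0,-0.13],"dr": [0,0,0],"jaw": 0.3},
  {"dp": [0,0,-0.13],"dr": [0,0,0],"jaw": 0.3},
  {"dp": [0,0,0],"dr": [0,0,0],"jaw": 0.3},
])

```text
t: 24.18
tcp_pos: [0.6271, -0.1126, 0.1577]
tool_rot: [0.082, 0.997, -0.0, 0.001]
wrist_force: [0.1, 0.2, -1.5]
gripper_width: 0.0436
grasp_force: 59.8
```

```bash
python3 - <<'E'
from h import *
path([(-.5,0,140)]); s=ctrl.observe(); print(np.round(s['ft_torque'],2)); tc=S.T@(np.array(s['tcp_pos'])-O)*1e3
for c in ('wrist','scene','side'):
  snap(c)
  for n in ('cap','cap_handle','cap_end_a','stand_top','slab'):
    for d in ctrl.tip_of(c,n)[:4]:
      p=S.T@(w(c,d['xyz'])-O)*1e3
      if abs(p[:2]-tc[:2]).max()<120: print(c,n,round(d['p'],2),p.round(1), 'rel tcp',(p-tc).round(1))
E
```

```text
t 24.18 tcp [ 0.6271 -0.1126  0.1577] q [ 8.220e-02  9.966e-01 -2.000e-04  6.000e-04] F [ 0.1  0.2 -1.5] w 0.0436 g 59.8
stand tcp [ -0.8  -0.7 157.7] axes in stand
 [[-1.     0.004  0.001]
 [ 0.004  1.    -0.   ]
 [-0.001 -0.    -1.   ]]
[ -0.5   0.  140. ] [-0.    0.01  0.3 ]
[ 0.16 -0.13 -0.09]
wrist cap 0.78 [-4.300e+00 -1.000e-01  1.091e+02] rel tcp [ -3.5   0.6 -48.6]
wrist cap_handle 0.62 [ -1.7  -0.  166.8] rel tcp [-0.9  0.7  9. ]
wrist cap_handle 0.44 [-14.7  -3.5  77.7] rel tcp [-13.9  -2.7 -80. ]
wrist cap_end_a 0.72 [ -6.1 -84.5 142.8] rel tcp [ -5.3 -83.8 -14.9]
wrist cap_end_a 0.6 [ -2.8  85.3 143.8] rel tcp [ -2.   86.  -13.9]
wrist slab 0.66 [-13.7  -2.4  77.1] rel tcp [-12.9  -1.6 -80.6]
scene cap 0.82 [ -3.5   4.  114.1] rel tcp [ -2.7   4.7 -43.6]
scene cap_handle 0.93 [  0.5   3.2 167.8] rel tcp [ 1.3  3.9 10. ]
scene cap_end_a 0.9 [ -3.8 -85.5 139.4] rel tcp [ -3.  -84.7 -18.3]
scene cap_end_a 0.86 [ -9.6  84.2 144.9] rel tcp [ -8.8  84.9 -12.8]
scene stand_top 0.69 [2.3 7.5 1.4] rel tcp [   3.1    8.2 -156.3]
scene slab 0.96 [-18.3   4.   77. ] rel tcp [-17.5   4.8 -80.8]
side cap 0.8 [ -3.7  -2.  113.9] rel tcp [ -2.9  -1.2 -43.8]
side cap_handle 0.66 [ -3.6  -2.4 111. ] rel tcp [ -2.8  -1.6 -46.7]
side cap_end_a 0.94 [ -7.  -88.7 143.7] rel tcp [ -6.2 -88.  -14.1]
side cap_end_a 0.69 [ -4.9  79.1 146.2] rel tcp [ -4.1  79.9 -11.5]
side slab 0.7 [-16.8  -5.5  80.5] rel tcp [-16.   -4.7 -77.2]
```

arm_command([
  {"dp": [0.03,0.035,0],"dr": [0,0,0],"jaw": 0.3},
  {"dp": [0,0,0.07],"dr": [0,0,0],"jaw": 0.3},
  {"dp": [0,0,0.07],"dr": [0,0,0],"jaw": 0.3},
  {"dp": [0,0,0],"dr": [0,0,0],"jaw": 0.3},
])

```text
t: 25.58
tcp_pos: [0.6267, -0.1111, 0.151]
tool_rot: [0.082, 0.997, -0.001, 0.002]
wrist_force: [-1.5, -2.5, 6.1]
gripper_width: 0.0439
grasp_force: 59.9
```

```bash
python3 - <<'E'
from h import *
path([(-.5,0,140)]); s=ctrl.observe(); print(np.round(s['ft_torque'],2))
E
```

```text
t 25.57 tcp [ 0.6267 -0.1111  0.151 ] q [ 8.220e-02  9.966e-01 -9.000e-04  2.100e-03] F [-1.5 -2.5  6.1] w 0.0439 g 59.9
stand tcp [ -1.5   0.7 151. ] axes in stand
 [[-1.     0.004  0.004]
 [ 0.004  1.    -0.001]
 [-0.004 -0.001 -1.   ]]
[ -0.5   0.  140. ] [-0.02 -0.01  0.18]
[-0.1   0.08  0.11]
```

Balanced now, with almost no moment. Pressing on.

arm_command([
  {"dp": [0.01,-0.005,0.07],"dr": [0,0,0],"jaw": 0.3},
  {"dp": [0.01,0,0.07],"dr": [0,0,0],"jaw": 0.3},
  {"dp": [0,0,0],"dr": [0,0,0],"jaw": 0.3},
])

```text
t: 25.95
tcp_pos: [0.6247, -0.1097, 0.1409]
tool_rot: [0.082, 0.997, 0.0, 0.001]
wrist_force: [1.9, 2.8, 5.6]
gripper_width: 0.0436
grasp_force: 59.8
```

```bash
python3 - <<'E'
from h import *
path([(-.5,0,140)]); s=ctrl.observe(); print(np.round(s['ft_torque'],2))
E
```

```text
t 25.95 tcp [ 0.6247 -0.1097  0.1409] q [8.210e-02 9.966e-01 4.000e-04 1.000e-03] F [1.9 2.8 5.6] w 0.0436 g 59.8
stand tcp [ -3.6   1.8 140.9] axes in stand
 [[-1.     0.004  0.002]
 [ 0.004  1.     0.001]
 [-0.002  0.001 -1.   ]]
[ -0.5   0.  140. ] [-0.05 -0.03  0.01]
[ 0.1  -0.44  0.1 ]
```

arm_command([
  {"dp": [-0.02,0,0.06],"dr": [0,0,0],"jaw": 0.3},
  {"dp": [0,0,0.05],"dr": [0,0,0],"jaw": 0.3},
  {"dp": [0,0,0],"dr": [0,0,0],"jaw": 0.3},
])

```text
t: 26.32
tcp_pos: [0.6263, -0.1096, 0.1392]
tool_rot: [0.082, 0.997, -0.0, 0.001]
wrist_force: [-9.6, 8.2, 23.1]
gripper_width: 0.0436
grasp_force: 60.0
```

```bash
python3 - <<'E'
from h import *
path([(-.5,0,140)]); s=ctrl.observe(); print(np.round(s['ft_torque'],2))
for c in ('wrist','scene','side'):
  snap(c)
  for n in ('cap','cap_handle','cap_end_a'):
    for d in ctrl.tip_of(c,n)[:4]:
      p=S.T@(w(c,d['xyz'])-O)*1e3
      if abs(p[:2]).max()<120: print(c,n,round(d['p'],2),p.round(1))
E
```

```text
t 26.32 tcp [ 0.6263 -0.1096  0.1392] q [ 8.160e-02  9.967e-01 -1.000e-04  1.300e-03] F [-9.6  8.2 23.1] w 0.0436 g 60.0
stand tcp [ -2.    2.1 139.2] axes in stand
 [[-1.     0.003  0.003]
 [ 0.003  1.    -0.   ]
 [-0.003 -0.    -1.   ]]
[ -0.5   0.  140. ] [-0.03 -0.04 -0.01]
[ 0.52  1.71 -0.22]
wrist cap 0.76 [-9.3  1.1 90.2]
wrist cap_handle 0.91 [ -5.    2.9 149.4]
wrist cap_end_a 0.62 [-1.000e-01  8.980e+01  1.212e+02]
wrist cap_end_a 0.57 [ -9.4 -83.3 127.6]
scene cap 0.89 [-5.   6.4 96.8]
scene cap_handle 0.7 [ -0.2   7.5 146.9]
scene cap_end_a 0.74 [ -5.1 -84.2 125.1]
scene cap_end_a 0.56 [ -7.   87.9 128. ]
side cap 0.95 [-5.4  0.7 92.8]
side cap 0.3 [ -7.8 -85.9 129.9]
side cap_handle 0.65 [ -4.4  -2.2 150.2]
side cap_end_a 0.97 [ -5.2  79.3 126.8]
side cap_end_a 0.91 [-10.6 -85.9 126.9]
side cap_end_a 0.18 [ -8.1  -2.9 151.4]
```

arm_command([
  {"dp": [0,0,-0.1],"dr": [0,0,0],"jaw": 0.3},
  {"dp": [0,0,0],"dr": [0,0,0],"jaw": 0.9},
  {"dp": [0,0,0],"dr": [0,0,0],"jaw": 0.9},
  {"dp": [0,0,0],"dr": [0,0,0],"jaw": 0.9},
  {"dp": [0,0,-0.4],"dr": [0,0,0],"jaw": 0.9},
  {"dp": [0,0,-0.6],"dr": [0,0,0],"jaw": 0.9},
  {"dp": [0,0,-0.5],"dr": [0,0,0],"jaw": 0},
  {"dp": [0,0,0],"dr": [0,0,0],"jaw": 0},
  {"dp": [0,0,0],"dr": [0,0,0],"jaw": 0},
  {"dp": [0,0,0],"dr": [0,0,0],"jaw": 0},
])

```text
t: 28.18
tcp_pos: [0.6246, -0.11, 0.2281]
tool_rot: [0.082, 0.997, 0.0, -0.001]
wrist_force: [-0.3, 1.2, 0.5]
gripper_width: 0.0453
grasp_force: 0.0
```

```bash
python3 - <<'E'
from h import *
path([(-3,68,170),(-3,68,136),(-3,-68,170)]); s=ctrl.observe(); print(np.round(s['ft_torque'],2))
for k in range(2):
 for c in ('wrist','scene','side'):
  snap(c)
  for n in ('cap','cap_handle','cap_end_a','slab'):
    for d in ctrl.tip_of(c,n)[:4]:
      p=S.T@(w(c,d['xyz'])-O)*1e3
      if abs(p[:2]).max()<120: print(c,n,round(d['p'],2),p.round(1))
E
```

```text
t 28.18 tcp [ 0.6246 -0.11    0.2281] q [ 8.220e-02  9.966e-01  4.000e-04 -1.100e-03] F [-0.3  1.2  0.5] w 0.0453 g 0.0
stand tcp [ -3.7   1.4 228.1] axes in stand
 [[-1.     0.004 -0.002]
 [ 0.004  1.     0.001]
 [ 0.002  0.001 -1.   ]]
[ -3.  68. 170.] [-0.01  1.11  0.97]
[ -3.  68. 136.] [-0.   -0.    0.57]
[ -3. -68. 170.] [-0.01 -2.27 -0.57]
[ 0.11 -0.03 -0.01]
wrist cap 0.82 [-7.1  3.1 93.2]
wrist cap 0.29 [-10.  -83.8 126.9]
wrist cap_handle 0.85 [ -1.9   2.8 147.9]
wrist cap_end_a 0.66 [ -2.3  87.3 126.2]
scene cap 0.71 [ -8.6   5.3 100.7]
scene cap_handle 0.73 [ -1.1   5.3 146.6]
scene cap_handle 0.53 [1.6 5.2 1.5]
scene cap_end_a 0.94 [ -6.9  88.9 127.4]
scene cap_end_a 0.91 [ -6.7 -82.7 123.9]
scene slab 0.86 [-16.6   3.1  78. ]
side cap 0.6 [-3.8 -1.  94.9]
side cap 0.34 [-11.7  -0.8  41.8]
side cap_handle 0.79 [ -4.5  -0.7 149.9]
side cap_end_a 0.98 [ -7.  -88.6 126.4]
side cap_end_a 0.87 [ -5.   80.6 126.1]
side slab 0.65 [-17.9  -3.7  78.4]
wrist cap 0.84 [-6.1  2.4 89.2]
wrist cap_handle 0.82 [ -4.7   5.4 147.3]
wrist cap_end_a 0.84 [ -7.3 -86.2 124.6]
scene cap 0.84 [-4.2  4.7 98. ]
scene cap_handle 0.86 [  0.4   9.3 151.4]
scene cap_handle 0.66 [-3.4  4.6 98.8]
scene cap_end_a 0.71 [ -7.8 -82.7 125.5]
scene cap_end_a 0.7 [ -9.9  86.7 127.9]
scene slab 0.79 [-20.5   3.   77.6]
side cap 0.72 [-6.6 -0.6 93.9]
side cap_handle 0.65 [ -6.1  -1.1 151.3]
side cap_end_a 0.89 [-11.9 -85.3 124.5]
side cap_end_a 0.88 [ -3.5  81.3 128.7]
side slab 0.45 [-19.7  -4.2  78.7]
```

The estimates put the +y end perhaps 1–2 mm higher than the other. I'll check by pressing each end of the plate with shut fingers, since time allows.

arm_command([
  {"dp": [0,1.0,0],"dr": [0,0,0],"jaw": 0},
  {"dp": [0,0,0.7],"dr": [0,0,0],"jaw": 0},
  {"dp": [0,0,0.5],"dr": [0,0,0],"jaw": 0},
  {"dp": [0,0,0.2],"dr": [0,0,0],"jaw": 0},
  {"dp": [0,0,0.1],"dr": [0,0,0],"jaw": 0},
  {"dp": [0,0,0.1],"dr": [0,0,0],"jaw": 0},
  {"dp": [0,0,0],"dr": [0,0,0],"jaw": 0},
])

```text
t: 30.55
tcp_pos: [0.6358, -0.0514, 0.1349]
tool_rot: [0.082, 0.997, -0.0, 0.001]
wrist_force: [0.2, 0.2, -0.5]
gripper_width: 0.0003
grasp_force: 0.0
```

arm_command([
  {"dp": [0,0,0.06],"dr": [0,0,0],"jaw": 0},
  {"dp": [0,0,0.06],"dr": [0,0,0],"jaw": 0},
  {"dp": [0,0,0],"dr": [0,0,0],"jaw": 0},
])

```text
t: 30.92
tcp_pos: [0.6365, -0.0515, 0.1333]
tool_rot: [0.082, 0.997, -0.001, 0.002]
wrist_force: [-11.3, 2.0, 24.8]
gripper_width: 0.0005
grasp_force: 12.2
```

arm_command([
  {"dp": [0,0,-0.5],"dr": [0,0,0],"jaw": 0},
  {"dp": [0,0,-0.8],"dr": [0,0,0],"jaw": 0},
  {"dp": [0,-0.7,0],"dr": [0,0,0],"jaw": 0},
  {"dp": [0,-0.7,0],"dr": [0,0,0],"jaw": 0},
  {"dp": [0,-0.65,0],"dr": [0,0,0],"jaw": 0},
  {"dp": [0,0,0.6],"dr": [0,0,0],"jaw": 0},
  {"dp": [0,0,0.4],"dr": [0,0,0],"jaw": 0},
  {"dp": [0,0,0.15],"dr": [0,0,0],"jaw": 0},
  {"dp": [0,0,0.08],"dr": [0,0,0],"jaw": 0},
  {"dp": [0,0,0.05],"dr": [0,0,0],"jaw": 0},
  {"dp": [0,0,0],"dr": [0,0,0],"jaw": 0},
])

```text
t: 32.3
tcp_pos: [0.6153, -0.1724, 0.1333]
tool_rot: [0.082, 0.997, -0.0, 0.0]
wrist_force: [-11.6, 4.4, 18.5]
gripper_width: 0.0005
grasp_force: 9.1
```

Both ends stop hard at z 0.1333, so the cap is level and home. Retreating straight up, then a last check and hand-in.

arm_command([
  {"dp": [0,0,-0.4],"dr": [0,0,0],"jaw": 0},
  {"dp": [0,0,-0.8],"dr": [0,0,0],"jaw": 0},
  {"dp": [0,0,-0.8],"dr": [0,0,0],"jaw": 0},
  {"dp": [0,0,0],"dr": [0,0,0],"jaw": 0},
  {"dp": [0,0,0],"dr": [0,0,0],"jaw": 0},
])

```text
t: 32.92
tcp_pos: [0.6154, -0.1724, 0.2487]
tool_rot: [0.082, 0.997, -0.0, 0.001]
wrist_force: [0.2, -0.4, -0.3]
gripper_width: 0.0
grasp_force: 0.0
```

```bash
python3 - <<'E'
from h import *
st()
for c in ('scene','side'):
  snap(c)
  for n in ('cap','cap_end_a','slab','slab_heel'):
    for d in ctrl.tip_of(c,n)[:3]:
      p=S.T@(w(c,d['xyz'])-O)*1e3
      if abs(p[:2]).max()<120: print(c,n,round(d['p'],2),p.round(1))
print(ctrl.hand_in())
E
```

```text
t 32.92 tcp [ 0.6154 -0.1724  0.2487] q [ 8.200e-02  9.966e-01 -2.000e-04  1.000e-03] F [ 0.2 -0.4 -0.3] w 0.0 g 0.0
scene cap 0.92 [-5.9  4.3 97.2]
scene cap_end_a 0.7 [ -3.1 -83.5 124.2]
scene slab 0.76 [-20.5  -0.   77.2]
scene slab_heel 0.69 [ -5.1 -81.9 125.2]
scene slab_heel 0.65 [-10.2   1.3  43.1]
scene slab_heel 0.36 [ 0.6  4.8 43.5]
side cap 0.59 [-7.7 -1.3 96. ]
side cap_end_a 0.75 [ -4.8  77.6 128.3]
side cap_end_a 0.6 [ -7.3 -85.9 125.2]
side slab 0.51 [-20.1  -2.   80.5]
side slab_heel 0.6 [-10.3  -5.1  42. ]
the job is handed in; nothing more can be done
None
```

The job is handed in at about 33 s: the slab stands upright against the fence, and the cap is down on slab and fence with both ends stopping hard at the same height under a press; the hand-in call returned no verdict.

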